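Start and tighten the oil filler cap on a rocker cover

TASK

The orange oil filler cap is sitting crooked on its thread and would jam if screwed straight in. Turn it back (anticlockwise seen from above) until it clicks into the start of its thread and its white pin drops, then turn it forward (clockwise) until it is home with its white pin pointing at the green sector, and let go. Leave the blue cap tight as it is.

Things in the scene. Friction and masses are not known exactly. Their poses are not given: they have to be found in the camera images.
- cap_grip (a point): Orange filler cap on a grey rocker cover (270 x 140 mm fixed cylinder head): disc 60 mm wide, its top 24 mm below this point, carrying an upright wing bar 56 long, 14 thick, top 6 mm above this point. Point on the turning axis, 166 mm above the bench; z up, x along the bar to its white-pin end; turns with the cap. Grip the bar here from above, across its thickness (y). The cap only turns.
- cap (a joint): Orange cap's angle, rad, clockwise from above positive. Starts at 0.30 to 0.55. Turned back to about 0 (black tick on the flange) it clicks, fully by -0.1; back stop -0.25. Unclicked, it jams at about 0.65 going forward: do not force it. Clicked, it turns on to the home stop at 1.15 (green sector 0.90 to 1.15). Friction 0.06 N m; stays where left.
- pin (a joint): Drop in m of the white spring pin (9 mm diameter, in the bar's end, 21 mm from the turning axis): 0 = stands 7 mm above the bar, thread start not found; 0.007 = flush with the bar's top, clicked. It then stays down while the cap turns forward.
- blue_cap (a joint): Angle (clockwise positive) of the blue cap, same shape, on the other cylinder head: white pin flush, already home at 0.95 to 1.10 rad. Leave it alone: it must not be unscrewed.

How it is judged:
By the outcome, as a careful person would: the job done as asked, in the order asked, and still so for the second after the job is handed in, with the robot touching nothing.
It also fails if it takes over 35 s, if anything falls off the work surface, if the arm or the gripper's body presses on something with over 40 N, if the wrist force passes 120 N, or if a joint passes its speed limit or range.

ROBOT

A 6-joint arm with a two-finger parallel gripper is mounted at the origin on the work surface. World frame = base frame: x ahead of the robot, y to its left, z up, the work surface at z = 0. Lengths are in m, angles in rad, forces in N, time in s.
With the tool pointing down it reaches from about 0.35 to 0.775 m from the base axis. Payload 7.3 kg.
Tool frame: the origin (TCP) lies at the very end of the fingers, on their centre line; the grasp point (between the pads) lies grip_point_offset behind it (grip_point_offset is the distance from the TCP to the grasp point, in m); z points along the fingers, y is the line along which they close (so a half turn about z gives the same grasp; the last joint's range is limited). The gripper opens to 92 mm and grips with 3 to 60 N. Pads are 19 mm wide; open, the fingers measure 130 mm over their backs; the gripper's body (75 mm by 190 mm) begins 47 mm behind the grasp point.
Start: joints at [-1.258, 0.342, 1.524, -0, 1.275, -0.146], TCP at [0.233, -0.471, 0.227] pointing down, gripper open.
Joint ranges: [-2.53, 2.53], [-0.77, 2.02], [0.04, 2.7], [-1, 4.14], [0.28, 2.66], [-3.11, 3.11]. Speed limits (rad/s): [2.57, 2.57, 3.14, 3.14, 3.14, 3.14].

INTERFACE

Orientations are given as a unit quaternion [x, y, z, w].
In Python, from workcell import * gives the robot as it stands. The module is installed in compiled form; this text tells all that it offers.
- The arm moves only by the tool send_rows, never from a script. Its argument "rows" is a list that holds one entry, the list of rows, each a list of 5 numbers: the opening, from 0 (shut) to 1 (fully open), then the shift along the tool's x, y, z in m, then the turn about the tool's z in degrees. In form: [[[fingers, x, y, z, twist], ...]]. A call has 1 to 8 rows; each row is the pose to reach, as a shift and turn from the pose commanded when the call began, along the tool's axes at that moment; what a row does not reach only later rows make up. A row lasts 1/8 s, in which the tool goes at most 62.5 mm and 10.7 degrees, less where a joint would pass 70% of its speed; a pose out of reach is approached as far as the arm can. A call with a gripper value outside its range is refused whole. The fingers move at their own pace and stop on an object; the grip force is fixed at half the most. Time passes only in rows, so rows that repeat a pose let the fingers close. It gives the time, the measured TCP pose, the force, the opening and the grip force at its end, in the units of the state.
- sense(): the state, without advancing time (a new reading comes with each control period).
- read_camera(name): name is "scene" or "top"; returns (picture, depth): 480x640x3 uint8, blue, green, red; 480x640 float32, m along the optical axis (not along the pixel's ray), 0 where there is no reading.
- camera_model(name): a dict with "fx", "fy", "cx", "cy" (pixels), "k1" (the pictures are not rectified: a ray, as slopes to the right and down, at radius r is drawn at 1 + k1 r^2 times it, then the intrinsics apply), "position" and "orientation" of the camera in the world. Camera axes: x right, y up, looking along -z (the intrinsics and any distortion apply to the point x, -y, -z); pixel columns grow to the right and rows downward; lengths in m; the calibration is good to about 2 mm. A picture is of the moment at which its call begins. camera_model takes no time and is no camera call.
- finish_job(): hands the job in; it is judged then, once.
Trained networks look in the newest picture that a camera, given by its name, has taken for a name from the list of things; names that differ only in an ending like _2 or _b are one class to them, and where a whole thing is asked for, a point or a joint stands for the part that bears it (a point fixed in the world has none). Each returns a list of dicts, best first, with "p" (0 to 1); they miss things now and then, are a little off and sometimes report something else, mostly with a low value. They report only what shows in the picture. A call takes as long as a camera call.
- spot_in(camera, label): "box" ([left, top, width, height] in pixels, round what is visible of it).
The state is a dict: "time": time; "joints": joint angles; "qvel": joint speeds; "effort": joint torques, N m; "tool_pos": TCP position; "tool_rot": TCP orientation; "ft_force": force on the tool from outside, world axes, zero at the start; "wrist_torque": the same for the moment, N m; "width": finger opening in m; "finger_force": force on a finger pad.
Only numpy, scipy, OpenCV 4.12 (cv2) and the standard library are available. Lean on these libraries where they do the work, as an engineer would, in place of code of your own. Each camera call takes 0.05 s, during which the arm holds its last target. There are 200 camera calls.

## Working session

There is one attempt and no reset: what is moved stays moved. The work goes in short steps, Python scripts to look and compute and a tool call to move; the robot and the scene stay as the last step left them, time stands still between calls to the robot, and variables do not carry over. Pictures are saved under pics/ and viewed, at most 10 in all, crops included, and the job is handed in when it is done.

Besides the shell and the picture viewer there is one more tool, called as name(argument=value, ...) on one line, values as JSON. send_rows: Moves the arm, as the interface text tells. Its arguments: {"type":"object","properties":{"rows":{"type":"array","items":{"type":"array","items":{"type":"array","items":{"type":"number"}}}}},"required":["rows"]}

```bash
mkdir -p pics; cat > h.py <<'E'
from workcell import *
import numpy as np, cv2
from scipy.spatial.transform import Rotation as R
def world(cam,d,uv):
    m=camera_model(cam); uv=np.asarray(uv,float).reshape(-1,2)
    K=np.array([[m['fx'],0,m['cx']],[0,m['fy'],m['cy']],[0,0,1]])
    n=cv2.undistortPoints(uv.reshape(-1,1,2),K,np.array([m['k1'],0,0,0,0.])).reshape(-1,2)
    z=d[uv[:,1].astype(int),uv[:,0].astype(int)]
    p=np.c_[n[:,0]*z,-n[:,1]*z,-z]
    return R.from_quat(m['orientation']).apply(p)+m['position']
E
python3 - <<'E'
from h import *
for c in("top","scene"):
    p,d=read_camera(c); cv2.imwrite(f"pics/{c}0.png",p); np.save(c+"0.npy",d)
    print(c,camera_model(c))
print(spot_in("top","cap"))
print(sense())
E
```

```text
top {'fx': 490.97409702103806, 'fy': 490.97409702103806, 'cx': 313.8102750531081, 'cy': 250.20446409951953, 'k1': -0.10309551553056821, 'position': array([ 0.40357257, -0.01484916,  1.01361637]), 'orientation': array([ 0.0703543 , -0.06095898, -0.69591434,  0.71206566])}
scene {'fx': 608.345750812206, 'fy': 608.345750812206, 'cx': 320.23831257115535, 'cy': 244.99878092279525, 'k1': -0.04947277547823107, 'position': array([ 1.15500773, -0.22228052,  0.7378628 ]), 'orientation': array([0.34136272, 0.24675868, 0.51863887, 0.7440399 ])}
[{'box': [193.3, 245.2, 37.5, 37.0], 'p': 0.82}]
{'time': 0.15, 'joints': array([-1.25800948e+00,  3.42558556e-01,  1.52480681e+00,  6.37695413e-06,
        1.27541886e+00, -1.46004914e-01]), 'qvel': array([ 0.00017194, -0.00042048, -0.00490054,  0.00028053,  0.00095133,
       -0.00176455]), 'effort': array([ 1.23916921e-03, -4.31467366e+01, -2.44355267e+01,  7.17484765e-02,
        5.37272100e-02, -6.35333663e-05]), 'tool_pos': array([ 0.23242542, -0.47039565,  0.22620354]), 'tool_rot': array([ 9.73803982e-01,  2.27388325e-01, -4.65861749e-05, -5.93967366e-04]), 'ft_force': array([ 1.36926806, -0.00798412,  0.6806849 ]), 'wrist_torque': array([1.18278041e-02, 6.53883051e-05, 5.98585873e-03]), 'finger_force': 0.0, 'width': 0.09169934887390102}
```

View pics/top0.png

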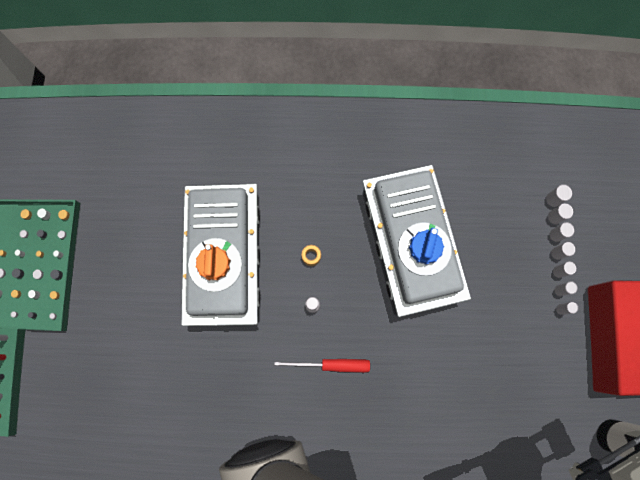

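View pics/scene0.png

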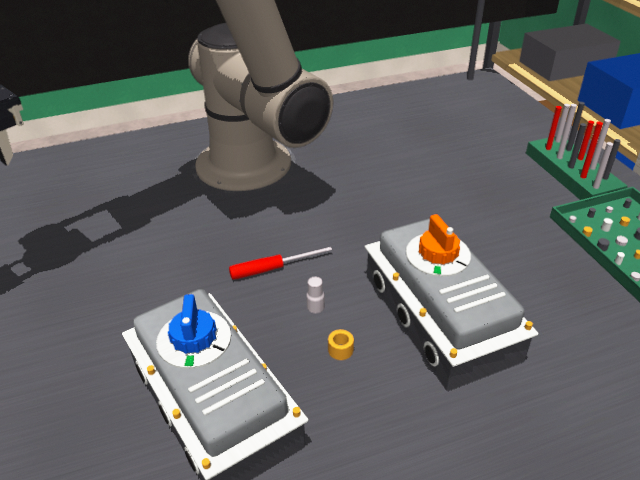

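The top picture shows the orange cap near (212,263), its white pin near (210,247), the tick at (204,243) and the green sector at (227,246). Next I'll measure its pose.

```bash
python3 - <<'E'
from h import *
for c,(x,y,w,h) in dict(top=(180,230,70,65),scene=(395,205,90,75)).items():
    p=cv2.imread(f"pics/{c}0.png"); d=np.load(c+"0.npy")
    cv2.imwrite(f"pics/{c}0c.png",cv2.resize(p[y:y+h,x:x+w],None,fx=7,fy=7,interpolation=cv2.INTER_CUBIC))
    v,u=np.mgrid[y:y+h,x:x+w]; uv=np.c_[u.ravel(),v.ravel()]
    W=world(c,d,uv); hsv=cv2.cvtColor(p,cv2.COLOR_BGR2HSV)[uv[:,1],uv[:,0]].astype(int)
    o=(hsv[:,0]<14)&(hsv[:,1]>170)&(hsv[:,2]>70)
    g=(abs(hsv[:,0]-65)<15)&(hsv[:,1]>120)
    wh=(hsv[:,1]<50)&(hsv[:,2]>150)&(W[:,2]>.163)
    bar=o&(W[:,2]>.162); disc=o&(W[:,2]<.150)&(W[:,2]>.13)
    for n,m in dict(bar=bar,disc=disc,green=g,pin=wh,allhigh=W[:,2]>.162).items():
        if m.sum(): 
            q=W[m]; r=cv2.minAreaRect(q[:,:2].astype(np.float32))
            print(c,n,m.sum(),q.mean(0).round(4),'rect',np.round(r[0],4),np.round(r[1],4),round(r[2],1),'zmed',np.median(q[:,2]).round(4))
    al=o&(W[:,2]>.1); print('circle',cv2.minEnclosingCircle(W[al][:,:2].astype(np.float32)))
E
```

```text
top bar 138 [0.5349 0.1775 0.1881] rect [0.4688 0.099 ] [0.2582 0.0468] 49.9 zmed 0.1707
top disc 187 [0.5362 0.1795 0.1416] rect [0.5405 0.1825] [0.0583 0.0587] 27.2 zmed 0.1415
top green 30 [0.5774 0.1634 0.1171] rect [0.5769 0.1627] [0.0084 0.0133] 62.0 zmed 0.1169
top pin 37 [0.4985 0.1035 0.5166] rect [0.4839 0.0883] [0.2614 0.0076] 50.4 zmed 0.18
top allhigh 302 [0.5308 0.1687 0.2299] rect [0.4699 0.1002] [0.2613 0.0479] 49.6 zmed 0.1716
circle ((0.48270586133003235, 0.09488613158464432), 0.1353919506072998)
scene bar 147 [0.5623 0.1723 0.1789] rect [ 0.8428 -0.0033] [0.0382 0.7618] 57.8 zmed 0.1671
scene disc 353 [0.5571 0.1764 0.1391] rect [0.5494 0.1808] [0.0612 0.0483] 54.1 zmed 0.1388
scene green 47 [0.5785 0.1645 0.1181] rect [0.5777 0.1649] [0.0092 0.016 ] 62.1 zmed 0.1182
scene pin 40 [0.7418 0.0627 0.3457] rect [ 0.8583 -0.0153] [0.0076 0.7235] 55.7 zmed 0.1786
scene allhigh 344 [0.6038 0.1451 0.2231] rect [ 0.8428 -0.0033] [0.0382 0.7618] 57.8 zmed 0.1711
circle ((0.8286008834838867, 0.007868386805057526), 0.3994869589805603)
```

View pics/top0c.png

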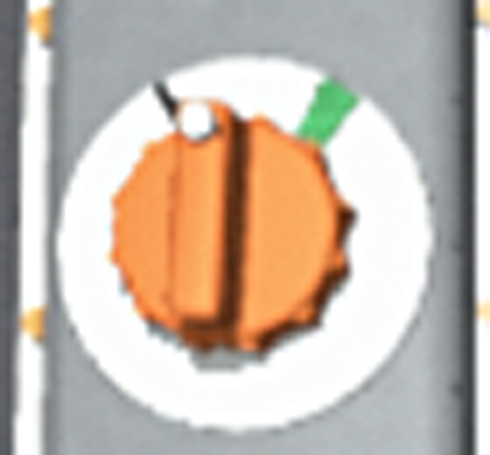

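View pics/scene0c.png

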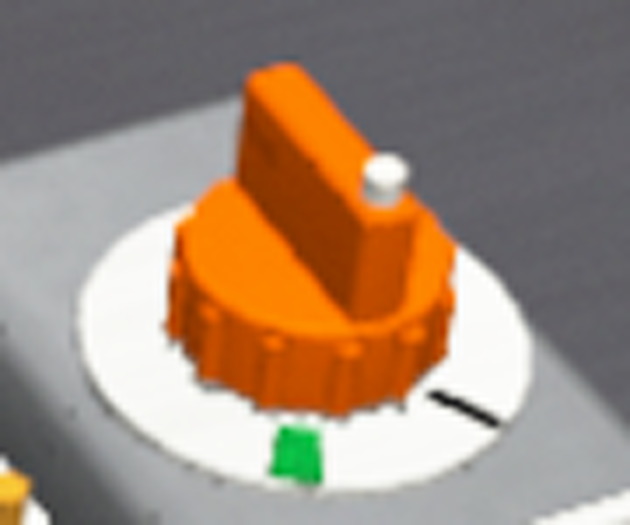

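```bash
python3 - <<'E'
from h import *
for c in("top","scene"):
    p=cv2.imread(f"pics/{c}0.png"); d=np.load(c+"0.npy")
    x,y,w,h=dict(top=(180,230,70,65),scene=(395,205,90,75))[c]
    v,u=np.mgrid[y:y+h,x:x+w]; uv=np.c_[u.ravel(),v.ravel()]
    W=world(c,d,uv); hsv=cv2.cvtColor(p,cv2.COLOR_BGR2HSV)[uv[:,1],uv[:,0]].astype(int)
    o=(hsv[:,0]<14)&(hsv[:,1]>150)&(hsv[:,2]>70)
    def plane(sel,z):  # reproject on exact z
        cam=camera_model(c)['position']; q=W[sel]
        return cam+(q-cam)*((z-cam[2])/(q[:,2]-cam[2]))[:,None]
    sets=dict(bar=(o|((hsv[:,1]<60)&(hsv[:,2]>150)))&(abs(W[:,2]-.172)<.0035),
      flange=(((hsv[:,1]<25)&(hsv[:,2]>200))|o|((abs(hsv[:,0]-65)<15)&(hsv[:,1]>120)))&(abs(W[:,2]-.1175)<.003),
      green=(abs(hsv[:,0]-65)<15)&(hsv[:,1]>120), tick=(hsv[:,2]<70)&(abs(W[:,2]-.1175)<.003),
      pin=(hsv[:,1]<60)&(hsv[:,2]>150)&(abs(W[:,2]-.178)<.003))
    zz=dict(bar=.172,flange=.1175,green=.1175,tick=.1175,pin=.179)
    for n,m in sets.items():
        if m.sum()<2: print(c,n,m.sum()); continue
        q=plane(m,zz[n])[:,:2].astype(np.float32); r=cv2.minAreaRect(q)
        print(c,n,m.sum(),q.mean(0).round(4),np.round(r[0],4),np.round(r[1],4),round(r[2],1),W[m][:,2].mean().round(4))
        if n=='flange': print(cv2.minEnclosingCircle(q), cv2.fitEllipse(cv2.convexHull(q)))
E
```

```text
top bar 141 [0.5395 0.1833] [0.5413 0.1831] [0.0552 0.0142] 3.5 0.1713
top flange 925 [0.5389 0.1813] [0.5414 0.1842] [0.0961 0.098 ] 1.5 0.1165
((0.5414233207702637, 0.18362392485141754), 0.050398681312799454) ((0.5415583848953247, 0.18378236889839172), (0.0986136868596077, 0.09879527240991592), 71.95359802246094)
top green 30 [0.5773 0.1633] [0.5771 0.1628] [0.0077 0.0135] 66.6 0.1171
top tick 3 [0.5794 0.2061] [0.5796 0.206 ] [0.0044 0.0008] 29.7 0.1163
top pin 18 [0.5622 0.1837] [0.5626 0.1834] [0.0064 0.0074] 47.7 0.1788
scene bar 62 [0.5557 0.1798] [0.5472 0.1827] [0.015 0.056] 88.0 0.1704
scene flange 968 [0.5602 0.177 ] [0.556  0.1902] [0.1199 0.0852] 57.7 0.1169
((0.5606231689453125, 0.19071844220161438), 0.06596456468105316) ((0.5588526129722595, 0.19014553725719452), (0.09264089167118073, 0.13167065382003784), 126.83584594726562)
scene green 47 [0.5779 0.1649] [0.5775 0.1651] [0.009  0.0159] 62.0 0.1181
scene tick 9 [0.5773 0.2063] [0.5774 0.2064] [0.014  0.0018] 33.7 0.1178
scene pin 25 [0.5655 0.1842] [0.5662 0.1841] [0.0072 0.012 ] 61.0 0.178
```

```bash
cat >> h.py <<'E'
def need(x,y,z,yaw):
    s=sense(); r=R.from_quat(s['tool_rot']); M=r.as_matrix()
    cur=np.degrees(np.arctan2(M[1,0],M[0,0]))
    print('yaw',cur.round(2),'pos',s['tool_pos'].round(4),'shift',r.inv().apply(np.array([x,y,z])-s['tool_pos']).round(4),'twist',round(cur-yaw,2),'t',s['time'],'w',s['width'],s['finger_force'],'j',s['joints'].round(2))
E
python3 - <<'E'
from h import *
try: print(grip_point_offset)
except Exception as e: print(e)
need(.5415,.1835,.235,2)
E
```

```text
0.0188
yaw 26.29 pos [ 0.2324 -0.4704  0.2262] shift [ 0.5667 -0.4494 -0.0082] twist 24.29 t 0.15 w 0.09169934887390102 0.0 j [-1.26  0.34  1.52  0.    1.28 -0.15]
```

send_rows(rows=[[[1,0.046,-0.036,-0.008,2],[1,0.093,-0.073,-0.015,4],[1,0.139,-0.11,-0.02,6],[1,0.186,-0.147,-0.02,9],[1,0.233,-0.184,-0.02,12],[1,0.279,-0.221,-0.02,15],[1,0.326,-0.258,-0.02,18],[1,0.372,-0.295,-0.02,21]]])

```text
time: 1.15
tool_pos: [0.4359, -0.0396, 0.2468]
tool_rot: [0.999, 0.045, 0.0, 0.0]
ft_force: [1.2, -0.6, 0.2]
width: 0.092
finger_force: 0.0
```

```bash
python3 -c "
from h import *
need(.5415,.1835,.235,2)"
```

```text
yaw 5.19 pos [ 0.4359 -0.0396  0.2468] shift [ 0.1253 -0.2126  0.0117] twist 3.19 t 1.15 w 0.09199695307087233 0.0 j [-0.27  0.16  1.71 -0.    1.27  1.21]
```

send_rows(rows=[[[1,0.03,-0.05,0,1],[1,0.06,-0.1,0,2],[1,0.09,-0.15,0,3],[1,0.115,-0.195,0.005,3.2],[1,0.125,-0.213,0.012,3.2],[1,0.125,-0.213,0.012,3.2]]])

```text
time: 1.9
tool_pos: [0.5398, 0.1826, 0.2333]
tool_rot: [1.0, 0.019, -0.001, 0.0]
ft_force: [-0.9, 0.1, 0.7]
width: 0.0917
finger_force: 0.0
```

```bash
python3 - <<'E'
from h import *
need(.5415,.1835,.148,2)
p,d=read_camera("scene"); cv2.imwrite("pics/s1.png",cv2.resize(p[60:300,330:570],None,fx=2.5,fy=2.5))
E
```

```text
yaw 2.19 pos [0.5398 0.1826 0.2333] shift [ 0.002  -0.0009  0.0853] twist 0.19 t 1.9 w 0.09169760703402263 0.0 j [ 0.19  0.42  1.38 -0.    1.34  1.72]
```

View pics/s1.png

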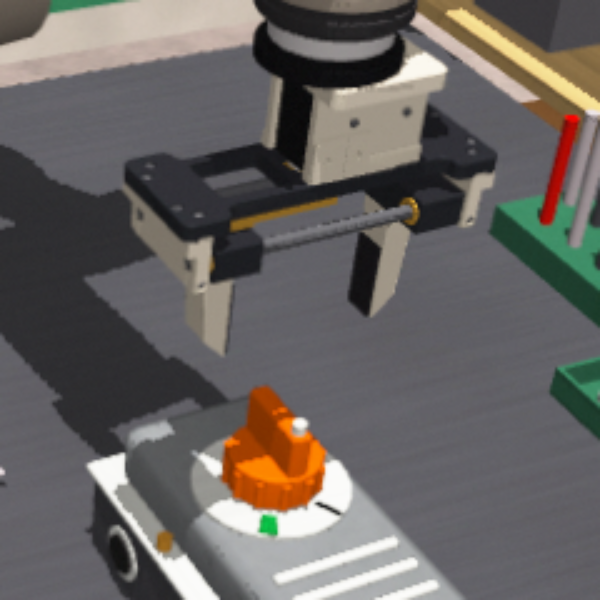

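The crop shows the open fingers straddling the orange wing bar at about (270,430), aligned across its thickness. I'll descend and close.

send_rows(rows=[[[1,0.002,-0.001,0.04,0],[1,0.002,-0.001,0.07,0],[1,0.002,-0.001,0.085,0],[1,0.002,-0.001,0.085,0],[0,0.002,-0.001,0.085,0],[0,0.002,-0.001,0.085,0],[0,0.002,-0.001,0.085,0],[0,0.002,-0.001,0.085,0]]])

```text
time: 2.95
tool_pos: [0.5423, 0.1833, 0.15]
tool_rot: [1.0, 0.018, 0.0, 0.0]
ft_force: [0.8, -0.9, -0.2]
width: 0.0561
finger_force: 0.0
```

```bash
python3 -c "
from h import *
need(.5415,.1835,.148,2);print(sense()['ft_force'],sense()['wrist_torque'])"
```

```text
yaw 2.1 pos [0.5423 0.1833 0.15  ] shift [-0.0008 -0.0002  0.002 ] twist 0.1 t 2.95 w 0.056142620923883245 0.0 j [ 0.19  0.5   1.5  -0.    1.14  1.73]
[ 0.78070895 -0.85718316 -0.17171992] [-0.00687757  0.05032425 -0.01892253]
```

send_rows(rows=[[[0,-0.001,0,0.001,0],[0,-0.001,0,0.001,0],[0,-0.001,0,0.001,0],[0,-0.001,0,0.001,0],[0,-0.001,0,0.001,0],[0,-0.001,0,0.001,0],[0,-0.001,0,0.001,0]]])

```text
time: 3.82
tool_pos: [0.5411, 0.1844, 0.1487]
tool_rot: [1.0, 0.018, 0.0, -0.001]
ft_force: [-0.6, 5.5, 0.4]
width: 0.0135
finger_force: 30.0
```

```bash
python3 -c "
from h import *
need(.5415,.1835,.148,2);print(sense()['ft_force'],sense()['wrist_torque'])"
```

```text
yaw 2.09 pos [0.5411 0.1844 0.1487] shift [0.0004 0.0009 0.0007] twist 0.09 t 3.825 w 0.01346306510000738 29.98358130455017 j [0.19 0.5  1.51 0.   1.14 1.73]
[-0.58147293  5.45181101  0.3946894 ] [ 0.81327779  0.0844125  -0.06600753]
```

send_rows(rows=[[[0,0,-0.001,0,-4],[0,0,-0.001,0,-9],[0,0,-0.001,0,-15],[0,0,-0.001,0,-21],[0,0,-0.001,0,-27],[0,0,-0.001,0,-33],[0,0,-0.001,0,-38],[0,0,-0.001,0,-38]]])

```text
time: 4.82
tool_pos: [0.5414, 0.1839, 0.1487]
tool_rot: [0.94, 0.342, 0.0, 0.0]
ft_force: [-0.1, -1.0, -0.2]
width: 0.0135
finger_force: 30.0
```

```bash
python3 - <<'E'
from h import *
need(.5415,.1845,.148,2);print(sense()['ft_force'],sense()['wrist_torque'])
p,d=read_camera("scene"); cv2.imwrite("pics/s2.png",cv2.resize(p[190:290,380:500],None,fx=5,fy=5))
E
```

```text
yaw 40.04 pos [0.5414 0.1839 0.1487] shift [ 0.0005 -0.0004  0.0007] twist 38.04 t 4.825 w 0.013507551992187141 29.991663694381714 j [ 0.19  0.5   1.51 -0.    1.14  1.07]
[-0.1201997  -1.01880167 -0.23543623] [-0.30434604 -0.16084095  0.04440538]
```

View pics/s2.png

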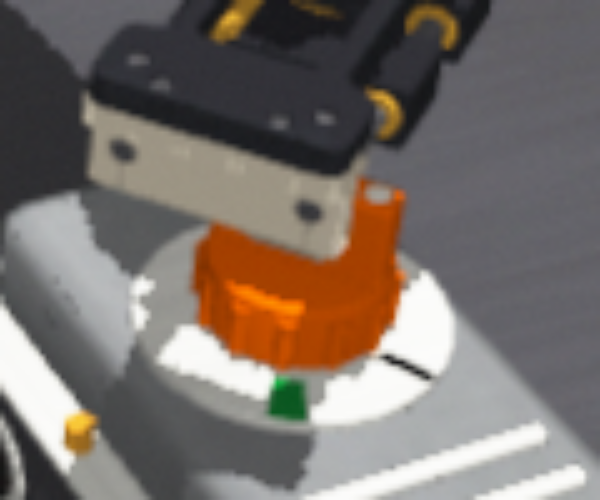

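The pin at (380,195) is now flush with the bar's top, so the cap has clicked. Now I'll turn it forward.

send_rows(rows=[[[0,0,0,0,4],[0,0,0,0,9],[0,0,0,0,15],[0,0,0,0,21],[0,0,0,0,27],[0,0,0,0,33],[0,0,0,0,38],[0,0,0,0,40]]])

```text
time: 5.88
tool_pos: [0.5411, 0.1845, 0.1487]
tool_rot: [1.0, -0.0, -0.0, -0.0]
ft_force: [-0.0, 1.2, 0.2]
width: 0.0139
finger_force: 30.0
```

```bash
python3 -c "
from h import *
need(.5415,.1845,.148,-30.5);print(sense()['ft_force'],sense()['wrist_torque'])"
```

```text
yaw -0.04 pos [0.5411 0.1845 0.1487] shift [0.0004 0.     0.0007] twist 30.46 t 5.875 w 0.013850232574522555 29.992619454860687 j [0.19 0.5  1.51 0.   1.14 1.77]
[-0.02865416  1.19722791  0.24828199] [0.21363977 0.06085285 0.03542121]
```

send_rows(rows=[[[0,0,0,0,6],[0,0,0,0,12],[0,0,0,0,18],[0,0,0,0,24],[0,0,0,0,28],[0,0,0,0,30.5],[0,0,0,0,30.5]]])

```text
time: 6.75
tool_pos: [0.5412, 0.185, 0.1487]
tool_rot: [0.965, -0.262, -0.0, -0.001]
ft_force: [-0.1, 4.6, -0.7]
width: 0.0138
finger_force: 30.0
```

```bash
python3 - <<'E'
from h import *
need(.5415,.1845,.148,-30.5);print(sense()['ft_force'],sense()['wrist_torque'])
p,d=read_camera("scene"); cv2.imwrite("pics/s3.png",cv2.resize(p[190:290,380:500],None,fx=5,fy=5))
E
```

```text
yaw -30.4 pos [0.5412 0.185  0.1487] shift [0.0005 0.0003 0.0007] twist 0.1 t 6.75 w 0.013782245098343502 29.98290628194809 j [0.19 0.5  1.51 0.   1.14 2.3 ]
[-0.07274017  4.60176375 -0.71496174] [ 0.82338227 -0.00161592 -0.1011999 ]
```

View pics/s3.png

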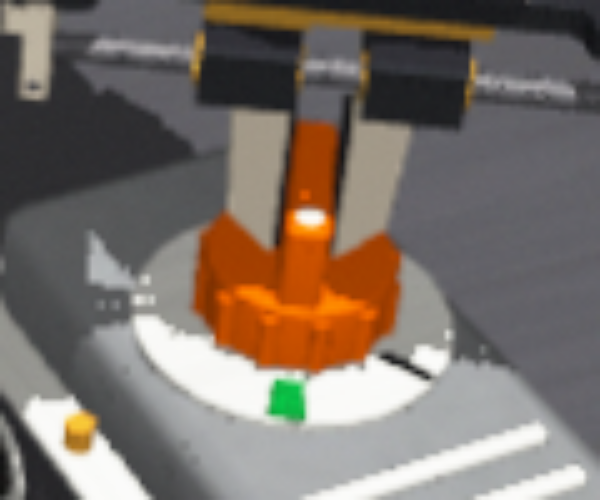

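The pin at (308,215) is still flush and the bar points towards the green mark at (288,400). I'll release, rise and check.

send_rows(rows=[[[0.5,0,0,0,0],[0.6,0,0,0,0],[0.8,0,0,0,0],[0.8,0,0,0,0],[0.8,0,0,-0.03,0],[0.8,0,0,-0.08,0],[0.8,0,0,-0.12,0],[0.8,0,0,-0.12,0]]])

```text
time: 7.8
tool_pos: [0.5427, 0.1844, 0.2724]
tool_rot: [0.965, -0.262, 0.003, -0.002]
ft_force: [0.1, -0.0, -0.2]
width: 0.0732
finger_force: 0.0
```

send_rows(rows=[[[0.8,-0.04,0.03,0,0],[0.8,-0.08,0.06,0,0],[0.8,-0.11,0.09,0,0],[0.8,-0.14,0.12,0,0],[0.8,-0.14,0.12,0,0]]])

```text
time: 8.43
tool_pos: [0.3572, 0.1511, 0.2682]
tool_rot: [0.965, -0.262, -0.001, 0.0]
ft_force: [0.9, -0.0, -0.4]
width: 0.0736
finger_force: 0.0
```

```bash
python3 - <<'E'
from h import *
need(.5415,.1845,.148,-30.5)
p,d=read_camera("top"); q,e=read_camera("scene")
a=cv2.resize(p[225:300,175:255],(400,375)); b=cv2.resize(q[190:290,380:486],(400,377))[:375]
cv2.imwrite("pics/f.png",np.hstack([a,b]))
c="top"; W=world(c,d,np.c_[[x.ravel() for x in np.meshgrid(np.arange(175,255),np.arange(225,300))]].T)
img=cv2.cvtColor(p[225:300,175:255],cv2.COLOR_BGR2HSV).reshape(-1,3)
m=(abs(W[:,2]-.172)<.0035); r=cv2.minAreaRect(W[m][:,:2].astype(np.float32)); print(m.sum(),r)
w=m&(img[:,1]<70)&(img[:,2]>140); print('pin',w.sum(),W[w].mean(0))
E
```

```text
yaw -30.4 pos [0.3572 0.1511 0.2682] shift [ 0.1422 -0.1223  0.1199] twist 0.1 t 8.425 w 0.0735592031709858 0.0 j [ 0.2   0.05  1.78 -0.    1.31  2.3 ]
235 ((0.5410401821136475, 0.183602437376976), (0.01432372909039259, 0.055720165371894836), 58.88780975341797)
pin 22 [0.55844769 0.1747438  0.17252081]
```

View pics/f.png

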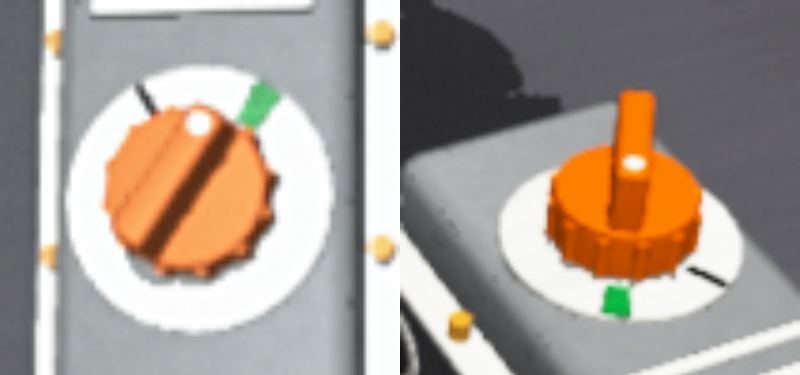

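The left crop shows the bar at -31° with the pin flush at (198,122), pointing at the green sector near (262,103). The estimated cap angle is 1.09 rad, inside 0.90 to 1.15, and the gripper is clear.

```bash
python3 -c "
from workcell import *
print(finish_job())"
```

```text
the job is handed in; nothing more can be done
None
```

I turned the orange cap back until its white pin dropped flush, then forward to about 1.09 rad, where the pin points at the green sector. I released it, left the blue cap untouched, and handed the job in at about 8.5 s; no verdict came back.

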